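Load the vial carrier and hold it up at the reading eye

TASK

Lower the black four-vial carrier into the pocket of the reading stand's tray so that it sits flat and square, and let it go there. Then swing the stand's spring-loaded cam lever up until it stands straight up, where the cam lifts the tray highest, not past it, and finish still holding the lever there with the gripper, touching neither tray nor carrier. Keep the carrier upright, set it down rather than dropping it, and leave the foam rack, bottle and beaker where they are.

Things in the scene. Friction and masses are not known exactly. Their poses are not given: they have to be found in the camera images.
- carrier: Loose vial carrier standing on the desk: black plastic block 76 (its x) x 44 (its y) x 40 mm high, about 0.2 kg, with a row of four small glass vials (13 mm across, white caps) along x sticking 16 mm out of its top. Origin: centre of the underside, z up. Grip it across the 44 mm. It may go into the pocket either way round (half turn).
- nest (a point): Centre of the floor of the tray's pocket, axes of the stand (x along the pocket's long side, z up). Bare aluminium tray 105 (x) x 96 (y) mm; pocket 79 (x) x 47 (y) mm, 12 mm deep, rim walls 8 mm thick whose top 3 mm flare outward. With the lever down the pocket floor is 62 mm above the desk; at the cam's top 12 mm higher.
- stand: Reading stand, fixed to the desk: beige base 170 (x) x 165 (y) mm, 12 mm high, origin on the desk under the pocket's centre. The tray slides straight up and down on it, driven by the cam. At y = -75 to -103 mm stands the beige reading head, 133 mm high and 100 mm long (x), its round eye facing the tray; the lever is on the +y side.
- tray: The sliding aluminium tray plate with the pocket; origin at the centre of its underside, 8 mm below the pocket floor.
- lift (a joint): Lift of the tray in m: 0 when down, about 0.0122 at the cam's highest point.
- lever (a joint): Angle of the cam lever in rad: 0 = down at its stop, arm pointing to the stand's -x, 15 degrees above level; grows as the arm swings up. At 1.309 (75 degrees) the arm is straight up and the lift highest; it can go on to 1.85, where the tray sinks again. A return spring pulls it back when let go: about 2 to 5 N at the grip hold it anywhere.
- handle: Lever with its cam disc under the tray's edge: steel rod 10 mm thick and 100 mm long at stand y = 63 mm, and at its end a black round grip 18 mm in diameter that sticks out sideways (parallel to the stand's y) from y = 63 to y = 115 mm. Origin on the cam's turning axis (at y = 0, 24 mm above the desk); at lever 0 its axes are those of the stand.
- grip (a point): Point on the axis of the round grip, at y = 93 mm (100 mm from the turning axis). Here the grip is free all round; it can be pinched from above with the fingers closing along the stand's x, or pushed from its -x side. 50 mm above the desk with the lever down, 124 mm with the lever upright. Its axes turn with the lever.
- pivot (a point): Fixed point on the lever's turning axis, level with point grip (y = 93 mm), 24 mm above the desk; fixed axes of the stand: the turning axis is y, and the lever swings from -x up to +z and on towards +x.
- foam_rack: Bystander: dark grey foam vial rack 190 x 70 x 45 mm with small vials up to 72 mm high. Origin: centre of underside.
- bottle: Bystander: amber bottle, 60 mm across, 120 mm high. Origin: centre of underside.
- beaker: Bystander: glass beaker, 64 mm across, 80 mm high. Origin: centre of underside.
Not all that is in view belongs to the job. Leave any purple or yellow look-alike of the carrier alone.

How it is judged:
On the way:
1. the carrier sits flat and square on the pocket floor, let go, with the tray still down (x of carrier in the frame of nest between -0.003 and 0.003 m and y of carrier in the frame of nest between -0.003 and 0.003 m and z of carrier in the frame of nest below 0.002 m and angle between the x axis of carrier and the x axis of nest, either way round below 0.07 rad and angle between carrier's own z axis and vertical below 0.04 rad and contact force between each of the arm, the fingers and carrier below 0.05 N and value of joint lift below 0.002 m and value of joint lever below 0.15 rad), for 0.2 s.
At the end, for the whole second after the job is handed in: Lever still and held by the gripper (over 0.8 N), within 0.13 rad of straight up; tray lifted over 11.7 mm; carrier in the pocket within 3 mm of centre and 2 mm of the floor, square to 0.07 rad, level to 0.04 rad; robot touching neither carrier nor tray (x of carrier in the frame of nest between -0.003 and 0.003 m and y of carrier in the frame of nest between -0.003 and 0.003 m and z of carrier in the frame of nest below 0.002 m and angle between the x axis of carrier and the x axis of nest, either way round below 0.07 rad and angle between carrier's own z axis and vertical below 0.04 rad and contact force between each of the arm, the fingers and carrier below 0.05 N and value of joint lever between 1.179 and 1.439 rad and value of joint lift above 0.0117 m and velocity of joint lever between -0.1 and 0.1 rad/s and contact force between any of the fingers, the arm and handle above 0.8 N and contact force between each of the arm, the fingers and tray below 0.05 N); the arm keeps its last pose, push and grip.
It fails at once if the foam rack is moved over 20 mm (distance of foam_rack from where it was at the start of the episode above 0.02 m).
It fails at once if the bottle is moved over 20 mm (distance of bottle from where it was at the start of the episode above 0.02 m).
It fails at once if the beaker is moved over 20 mm (distance of beaker from where it was at the start of the episode above 0.02 m).
It fails at once if the carrier is tipped over 30 degrees (angle between carrier's own z axis and vertical above 0.52 rad).
It fails at once if the carrier is let go more than 20 mm above the pocket floor (contact force between the fingers and carrier below 0.02 N and z of carrier in the frame of nest above 0.02 m and horizontal distance between carrier and nest below 0.05 m).
It also fails if it takes over 58 s, if anything falls off the work surface, if the arm or the gripper's body presses on something with over 40 N, if the wrist force passes 120 N, or if a joint passes its speed limit or range.

ROBOT

A 6-joint arm with a two-finger parallel gripper is mounted at the origin on the work surface. World frame = base frame: x ahead of the robot, y to its left, z up, the work surface at z = 0. Lengths are in m, angles in rad, forces in N, time in s.
With the tool pointing down it reaches from about 0.35 to 0.875 m from the base axis. Payload 4.2 kg.
Tool frame: the origin (TCP) lies at the centre of the arm's flange, where the gripper is bolted on; the fingertips stand 182 mm ahead of it and the grasp point (between the pads) lies 164 mm ahead of it; z points along the fingers, y is the line along which they close (so a half turn about z gives the same grasp; the last joint's range is limited). The gripper opens to 87 mm and grips with 3 to 60 N. Pads are 19 mm wide; open, the fingers measure 117 mm over their backs; the gripper's body (75 mm by 190 mm) begins 51 mm behind the grasp point.
Start: joints at [0.259, 0.385, 0.008, 0, -1.194, -0.259], TCP at [0.625, 0, 0.405] pointing down, gripper open.
Joint ranges: [-3.14, 3.14], [-1.21, 2.06], [-1.07, 1.41], [-3.16, 2.05], [-2.99, -0.16], [-3.1, 3.1]. Speed limits (rad/s): [2.79, 2.79, 3.14, 3.14, 3.14, 3.14].

INTERFACE

Orientations are given as a unit quaternion [w, x, y, z].
In Python, from plant import status, imaging, workorder gives the robot as it stands. The module is installed in compiled form; this text tells all that it offers.
- The arm moves only by the tool move_arm, never from a script. Its argument "series" is a list of rows, each a list of 6 numbers: the shift along the tool's x, y, z in cm, then the turn, a rotation vector about the tool's x, y, z in rad. A call has 1 to 10 rows; each row is the pose to reach, as a shift and turn from the pose commanded when the call began, along the tool's axes at that moment; what a row does not reach only later rows make up. A row lasts 1/8 s, in which the tool goes at most 62.5 mm and 10.7 degrees, less where a joint would pass 70% of its speed; a pose out of reach is approached as far as the arm can. A call with a gripper value outside its range is refused whole. "gripper" is the opening, from -1 (shut) to 1 (fully open), set as the call begins (left out, the last holds). The fingers move at their own pace and stop on an object; the grip force is fixed at half the most. Time passes only in rows, so rows that repeat a pose let the fingers close. It gives the time, the measured TCP pose, the force, the opening and the grip force at its end, in the units of the state.
- status.get_obs(): the state, without advancing time (a new reading comes with each control period).
- imaging.camera(name): name is "scene" or "side" or "wrist"; returns a dict with "color" (384x512x3 uint8, blue, green, red), "z_map" (384x512 float32, m along the optical axis (not along the pixel's ray), 0 where there is no reading), "camera_matrix" (3x3 intrinsics, pixels), "k1" (the pictures are not rectified: a ray, as slopes to the right and down, at radius r is drawn at 1 + k1 r^2 times it, then the intrinsics apply), "eye" and "rotation" of the camera in the world. Camera axes: x right, y down, z forward; pixel columns grow to the right and rows downward; lengths in m; the calibration is good to about 2 mm. A picture is of the moment at which its call begins.
- workorder.hand_in(): hands the job in; it is judged then, once.
The state is a dict: "time_s": time; "qpos": joint angles; "qd": joint speeds; "joint_efforts": joint torques, N m; "tool_pos": TCP position; "tcp_rot": TCP orientation; "wrist_force": force on the tool from outside, world axes, zero at the start; "torque": the same for the moment, N m; "grip_width": finger opening in m; "gripper_force": force on a finger pad.
Only numpy, scipy, OpenCV 4.12 (cv2) and the standard library are available. Lean on these libraries where they do the work, as an engineer would, in place of code of your own. Each camera call takes 0.05 s, during which the arm holds its last target. There are 200 camera calls.

## Working session

There is one attempt and no reset: what is moved stays moved. The work goes in short steps, Python scripts to look and compute and a tool call to move; the robot and the scene stay as the last step left them, time stands still between calls to the robot, and variables do not carry over. Pictures are saved under pics/ and viewed, at most 10 in all, crops included, and the job is handed in when it is done.

Besides the shell and the picture viewer there is one more tool, called after "Call:" by a JSON object that holds its "op" and its "data", one argument or row to a line. move_arm: Moves the arm, as the interface text tells. Its arguments: {"type":"object","properties":{"series":{"type":"array","items":{"type":"array","items":{"type":"number"}}},"gripper":{"type":"number"}},"required":["series"]}

```bash
mkdir -p pics; cat > h.py <<'E'
import numpy as np, cv2
from plant import status, imaging
def cam(n):
    c=imaging.camera(n); np.savez(f'/tmp/{n}.npz',**c); return c
def load(n): return dict(np.load(f'/tmp/{n}.npz'))
def rays(c,uv):
    K=c['camera_matrix']; k=float(c['k1']); uv=np.atleast_2d(uv).astype(float)
    d=np.c_[(uv[:,0]-K[0,2])/K[0,0],(uv[:,1]-K[1,2])/K[1,1]]
    s=d.copy()
    for _ in range(20): s=d/(1+k*(s**2).sum(1,keepdims=True))
    return np.c_[s,np.ones(len(s))]
def onplane(c,uv,z):
    r=rays(c,uv)@c['rotation'].T; e=c['eye']; return e+r*((z-e[2])/r[:,2])[:,None]
def cloud(c):
    h,w=c['z_map'].shape; vv,uu=np.mgrid[:h,:w]
    r=rays(c,np.c_[uu.ravel(),vv.ravel()])*c['z_map'].reshape(-1,1)
    return (r@c['rotation'].T+c['eye']).reshape(h,w,3)
E
python3 - <<'E'
from h import *
ims=[]
for n in ['scene','side','wrist']:
    c=cam(n); cv2.imwrite(f'pics/{n}.png',c['color']); ims.append(c['color']); print(n,c['eye'],c['rotation'].round(2).tolist(),c['k1'])
cv2.imwrite('pics/ss.png',np.vstack(ims[:2])[:, :])
print(status.get_obs())
E
```

```text
scene [ 1.05898145 -0.37578075  1.09153306] [-0.23, 0.88, 0.41, -0.11] -0.13923403793951233
side [-0.28777855 -0.85191398  0.76057884] [-0.46, 0.79, -0.34, 0.2] 0.025035936349822076
wrist [ 0.62495924 -0.06817573  0.38430988] [-0.0, -0.0, 0.99, 0.13] -0.0488616254594882
{'time_s': 0.15, 'qpos': array([ 2.58610846e-01,  3.85340324e-01,  6.94940298e-03, -3.15205629e-04,
       -1.19399758e+00, -2.58605724e-01]), 'qd': array([-0.00015385, -0.00171298,  0.00314512,  0.00130048, -0.0009521 ,
        0.00106887]), 'joint_efforts': array([ 3.86667998e-04, -3.91052306e+01,  1.87588084e+01,  4.22235444e+00,
        1.23758311e-02, -1.38926293e-04]), 'tool_pos': array([6.24846766e-01, 3.45388092e-05, 4.03943801e-01]), 'tcp_rot': array([-6.14503514e-04, -7.07067272e-01,  7.07145825e-01,  5.26880319e-04]), 'wrist_force': array([ 0.67209781, -0.19044141,  0.07533544]), 'torque': array([-0.01289716,  0.04041922,  0.01829535]), 'gripper_force': 0.0, 'grip_width': 0.08715113980340441}
```

View pics/scene.png

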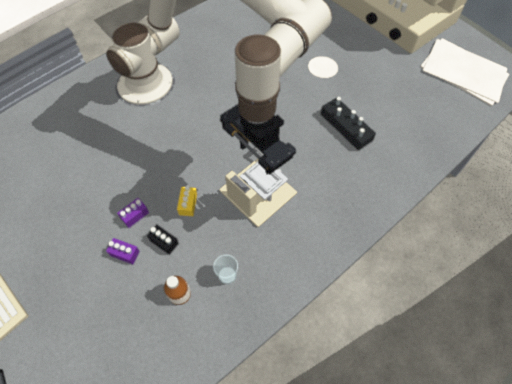

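View pics/side.png

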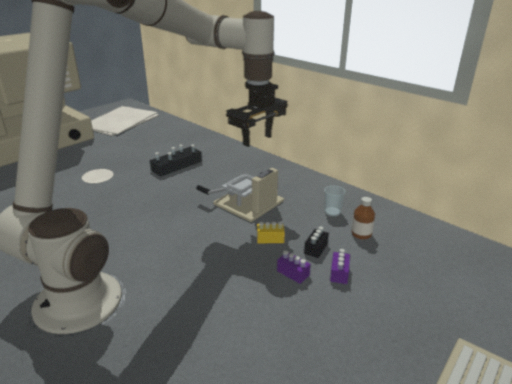

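In the scene view the black four-vial block is at (163,238), with purple ones at (133,212) and (123,250), a yellow one at (187,201), and the larger black foam rack at (347,122). In the side view the carrier is at (317,242). The carrier is the black block, since it is 76 mm long rather than 190 mm. The stand is at scene (258,192) and side (248,195), with its lever grip at side (203,189). I'll measure these and confirm the carrier in a crop.

```bash
python3 - <<'E'
from h import *
s=load('scene'); d=load('side')
crop=cv2.resize(s['color'][140:300,90:310],None,fx=3.6,fy=3.6,interpolation=cv2.INTER_CUBIC); cv2.imwrite('pics/crop1.png',crop)
for n,c,b in [('scene',s,(140,222,185,255)),('side',d,(300,225,332,258))]:
    P=cloud(c); x0,y0,x1,y1=b; p=P[y0:y1,x0:x1].reshape(-1,3); col=c['color'][y0:y1,x0:x1].reshape(-1,3)
    top=p[(p[:,2]>0.033)&(p[:,2]<0.075)]
    r=cv2.minAreaRect((top[:,:2]*1000).astype(np.float32)); print(n,len(top),r,np.median(top[:,2]),np.percentile(top[:,2],98))
    w=p[(col.min(1)>140)]; print('caps',len(w),w.mean(0).round(4) if len(w) else '')
# stand
for n,c,b in [('scene',s,(205,150,310,230)),('side',d,(190,160,295,225))]:
    P=cloud(c); x0,y0,x1,y1=b; p=P[y0:y1,x0:x1].reshape(-1,3)
    for lo,hi in [(.008,.017),(.066,.082),(.12,.145)]:
        q=p[(p[:,2]>lo)&(p[:,2]<hi)]; print(n,lo,len(q),cv2.minAreaRect((q[:,:2]*1000).astype(np.float32)))
E
```

```text
Traceback (most recent call last):
  File "h.py", line 17, in cloud
    return (r@c['rotation'].T+c['eye']).reshape(h,w,3)
            ~^~~~~~~~~~~~~~~~
ValueError: matmul: Input operand 1 has a mismatch in its core dimension 0, with gufunc signature (n?,k),(k,m?)->(n?,m?) (size 4 is different from 3)
```

View pics/crop1.png

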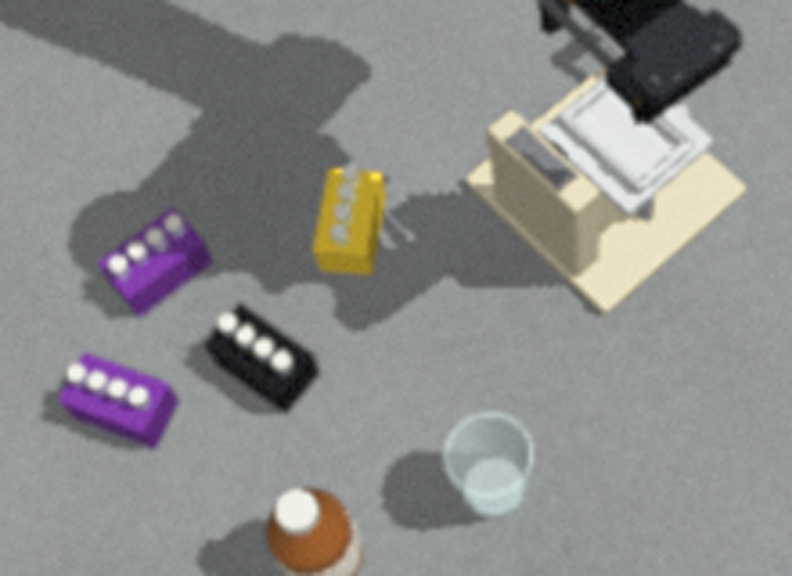

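The enlarged crop confirms it: the black block at crop (262,355) has four white caps and is the carrier. The camera rotation comes as a quaternion, so I'll fix the helper for that.

```bash
cat >> h.py <<'E'
from scipy.spatial.transform import Rotation as R
_cam=cam;_load=load
def fix(c):
    c=dict(c)
    q=np.asarray(c['rotation'])
    if q.size==4: c['rotation']=R.from_quat(q,scalar_first=True).as_matrix()
    return c
def cam(n): return fix(_cam(n))
def load(n): return fix(_load(n))
E
cat > m.py <<'E'
from h import *
s=load('scene'); d=load('side')
for n,c,b in [('scene',s,(140,222,185,255)),('side',d,(300,225,332,258))]:
    P=cloud(c); x0,y0,x1,y1=b; p=P[y0:y1,x0:x1].reshape(-1,3); col=c['color'][y0:y1,x0:x1].reshape(-1,3)
    top=p[(p[:,2]>0.033)&(p[:,2]<0.075)]
    r=cv2.minAreaRect((top[:,:2]*1000).astype(np.float32)); print(n,len(top),r,np.median(top[:,2]),np.percentile(top[:,2],98))
    w=p[(col.min(1)>140)]; print('caps',len(w),w.mean(0).round(4) if len(w) else '')
for n,c,b in [('scene',s,(205,150,310,230)),('side',d,(190,160,295,225))]:
    P=cloud(c); x0,y0,x1,y1=b; p=P[y0:y1,x0:x1].reshape(-1,3)
    for lo,hi in [(.008,.017),(.066,.082),(.12,.145)]:
        q=p[(p[:,2]>lo)&(p[:,2]<hi)]; print(n,lo,len(q),cv2.minAreaRect((q[:,:2]*1000).astype(np.float32)))
# base corners in the scene crop
k=np.array([[467,182],[605,312],[745,187]])/3.6+[90,140]
print(onplane(s,k,0.012).round(4))
print('side grip',cloud(d)[183:195,195:212].reshape(-1,3)[::17].round(3).tolist())
for n,px in [('bottle',(176,290)),('beaker',(226,270)),('yellow',(187,201)),('pur',(133,212)),('pur2',(123,250))]: print(n,onplane(s,px,0.03).round(3))
E
python3 m.py
```

```text
scene 412 ((559.5020141601562, -287.443603515625), (78.58401489257812, 44.266815185546875), 15.853425025939941) 0.041090843603750704 0.05853538444717555
caps 773 [ 0.545  -0.2801  0.0083]
side 315 ((558.1198120117188, -290.43646240234375), (76.96077728271484, 45.12105178833008), 16.09429168701172) 0.04074713634701477 0.05761251217573103
caps 40 [ 0.5624 -0.2887  0.056 ]
scene 0.008 947 ((609.3568115234375, 5.17626953125), (169.90249633789062, 195.68124389648438), 3.7146496772766113)
scene 0.066 329 ((608.7847290039062, 11.773151397705078), (100.74615478515625, 144.47308349609375), 2.9969470500946045)
scene 0.12 371 ((611.9698486328125, -43.638710021972656), (101.01376342773438, 32.57131576538086), 3.8307180404663086)
side 0.008 703 ((606.0442504882812, 152.63372802734375), (178.923583984375, 437.5001220703125), 0.9025929570198059)
side 0.066 267 ((606.241455078125, 7.631778717041016), (100.55424499511719, 140.29623413085938), 1.6254732608795166)
side 0.12 204 ((607.1558227539062, -45.776405334472656), (102.63504791259766, 34.70368194580078), 3.7659237384796143)
[[ 0.5352 -0.0668  0.012 ]
 [ 0.699  -0.0558  0.012 ]
 [ 0.6881  0.1066  0.012 ]]
side grip [[0.571, 0.25, 0.0], [0.571, 0.25, -0.003], [0.56, 0.237, 0.002], [0.558, 0.235, -0.001], [0.555, 0.231, -0.002], [0.546, 0.22, 0.002], [0.542, 0.215, 0.001], [0.539, 0.211, 0.0], [0.536, 0.208, -0.001], [0.531, 0.202, -0.001], [0.524, 0.193, 0.002], [0.519, 0.188, 0.002]]
bottle [[ 0.705 -0.344  0.03 ]]
beaker [[ 0.746 -0.209  0.03 ]]
yellow [[ 0.51  -0.166  0.03 ]]
pur [[ 0.437 -0.308  0.03 ]]
pur2 [[ 0.519 -0.393  0.03 ]]
```

Call:
{"op": "move_arm", "data": {
  "series": [
    [14,3,2,0,0,0.6],
    [28.9,6.6,5,0,0,1.29],
    [28.9,6.6,5,0,0,1.29],
    [28.9,6.6,5,0,0,1.29],
    [28.9,6.6,5,0,0,1.29],
    [28.9,6.6,5,0,0,1.29],
    [28.9,6.6,5,0,0,1.29],
    [28.9,6.6,5,0,0,1.29],
    [28.9,6.6,5,0,0,1.29],
    [28.9,6.6,5,0,0,1.29]
  ]
}}

```text
time_s: 1.4
tool_pos: [0.5591, -0.2887, 0.3547]
tcp_rot: [-0.0, -0.141, 0.99, 0.0]
wrist_force: [0.7, 0.3, -0.1]
grip_width: 0.0874
gripper_force: 0.0
```

```bash
python3 - <<'E'
from h import *
c=cam('wrist'); cv2.imwrite('pics/w1.png',c['color'])
P=cloud(c); p=P.reshape(-1,3); dark=(c['color'].max(2)<70).reshape(-1)
o=status.get_obs(); print(o['time_s'],o['tool_pos'],o['tcp_rot'])
q=p[(p[:,2]>.034)&(p[:,2]<.047)&(np.hypot(p[:,0]-.559,p[:,1]+.289)<.07)]
print(len(q),cv2.minAreaRect((q[:,:2]*1000).astype(np.float32)),np.median(q[:,2]))
q=p[(p[:,2]>.052)&(p[:,2]<.062)&(np.hypot(p[:,0]-.559,p[:,1]+.289)<.06)]
print(len(q),cv2.minAreaRect((q[:,:2]*1000).astype(np.float32)),np.median(q[:,2]))
E
```

```text
1.45 [ 0.55905631 -0.28872343  0.35476572] [-7.47083104e-06 -1.40627053e-01  9.90062640e-01  1.50999976e-05]
2273 ((559.5773315429688, -287.4239807128906), (75.48211669921875, 44.11692428588867), 15.294238090515137) 0.04067700385145617
545 ((559.84326171875, -287.3623046875), (66.81314086914062, 13.268896102905273), 15.871687889099121) 0.056601907162548815
```

View pics/w1.png

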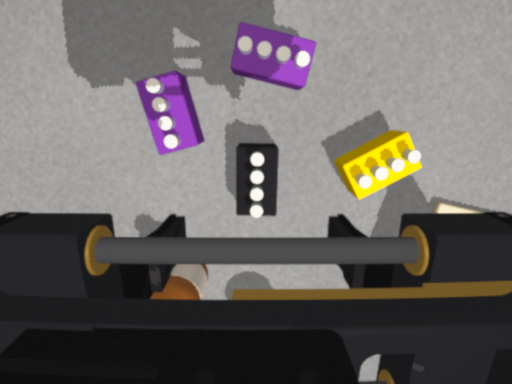

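The carrier, seen at wrist (257,180), has its centre at (0.5597, -0.2874), yaw about 15.7°, with top height and size as given. I'll descend and grip it 32 mm up.

Call:
{"op": "move_arm", "data": {
  "series": [
    [-0.1,0.1,6,0,0,0],
    [-0.1,0.1,12,0,0,0],
    [-0.1,0.1,15,0,0,0],
    [-0.1,0.1,15.9,0,0,0],
    [-0.1,0.1,15.9,0,0,0],
    [-0.1,0.1,15.9,0,0,0]
  ]
}}

```text
time_s: 2.2
tool_pos: [0.5604, -0.2879, 0.1977]
tcp_rot: [0.002, -0.14, 0.99, -0.001]
wrist_force: [1.4, -0.2, 1.1]
grip_width: 0.0872
gripper_force: 0.0
```

Call:
{"op": "move_arm", "data": {
  "series": [
    [0,0,0,0,0,0],
    [0,0,0,0,0,0],
    [0,0,0,0,0,0],
    [0,0,0,0,0,0],
    [0,0,0,0,0,0],
    [0,0,0,0,0,0]
  ],
  "gripper": -1
}}

```text
time_s: 2.95
tool_pos: [0.5597, -0.2878, 0.1958]
tcp_rot: [0.0, -0.14, 0.99, -0.0]
wrist_force: [-0.5, 0.3, 0.1]
grip_width: 0.0439
gripper_force: 30.0
```

Call:
{"op": "move_arm", "data": {
  "series": [
    [0,0,-1,0,0,0],
    [0,0,-5,0,0,0],
    [0,0,-10,0,0,0],
    [0,0,-15,0,0,0],
    [-2,4,-20,0,0,0],
    [-4,9,-20,0,0,0.07],
    [-7,15,-20,0,0,0.14],
    [-10,21,-20,0,0,0.215],
    [-12,27,-20,0,0,0.215],
    [-13.4,30.7,-20,0,0,0.215]
  ]
}}

```text
time_s: 4.2
tool_pos: [0.6028, 0.0468, 0.3958]
tcp_rot: [-0.0, -0.033, 0.999, 0.0]
wrist_force: [0.1, -0.9, -2.6]
grip_width: 0.0439
gripper_force: 30.0
```

Call:
{"op": "move_arm", "data": {
  "series": [
    [0,0,0,0,0,0],
    [0,0,0,0,0,0],
    [0,0,0,0,0,0],
    [0,0,0,0,0,0]
  ]
}}

```text
time_s: 4.7
tool_pos: [0.6033, 0.0432, 0.3958]
tcp_rot: [-0.0, -0.032, 0.999, -0.0]
wrist_force: [-0.3, -0.7, -2.7]
grip_width: 0.044
gripper_force: 30.0
```

```bash
cat > m2.py <<'E'
from h import *
o=status.get_obs(); print(o['time_s'],o['tool_pos'],o['tcp_rot'],o['wrist_force'])
cs={n:cam(n) for n in ['wrist','scene','side']}
cv2.imwrite('pics/w2.png',cs['wrist']['color'])
cv2.imwrite('pics/s2.png',cs['scene']['color'])
rect=lambda q: (len(q),[tuple(np.round(v,1)) if np.ndim(v) else round(v,2) for v in cv2.minAreaRect((q[:,:2]*1000).astype(np.float32))],np.round(np.median(q[:,2]),4) )
for n,c in cs.items():
    p=cloud(c).reshape(-1,3); near=np.hypot(p[:,0]-.604,p[:,1]-.03)<.16
    for nm,lo,hi in [('base',.007,.017),('floor',.056,.066),('rim',.071,.079),('head',.128,.138)]:
        q=p[near&(p[:,2]>lo)&(p[:,2]<hi)]
        if len(q)>20: print(n,nm,rect(q))
    zt=o['tool_pos'][2]-.164-.032
    t=o['tool_pos']; nn=(abs(p[:,0]-t[0])<.045)&(abs(p[:,1]-t[1])<.03)
    for nm,lo,hi in [('ctop',.036,.044),('caps',.052,.06)]:
        q=p[nn&(p[:,2]>zt+lo)&(p[:,2]<zt+hi)]
        if len(q)>20: print(n,nm,rect(q))
E
python3 m2.py
```

```text
4.7 [0.60325302 0.04316899 0.39578307] [-9.03466170e-05 -3.19940855e-02  9.99488054e-01 -1.31207902e-05] [-0.32479612 -0.72367796 -2.74960263]
wrist base (5292, [(np.float64(607.6), np.float64(22.5)), (np.float64(167.9), np.float64(166.1)), 3.62], np.float64(0.0125))
wrist floor (2932, [(np.float64(570.7), np.float64(58.4)), (np.float64(99.5), np.float64(225.5)), 21.58], np.float64(0.0621))
wrist rim (821, [(np.float64(591.8), np.float64(17.5)), (np.float64(98.8), np.float64(125.0)), 16.97], np.float64(0.0732))
wrist head (2061, [(np.float64(599.1), np.float64(-43.1)), (np.float64(73.2), np.float64(29.9)), 3.54], np.float64(0.1313))
wrist ctop (5704, [(np.float64(595.9), np.float64(43.4)), (np.float64(62.2), np.float64(60.1)), 3.13], np.float64(0.2405))
wrist caps (1433, [(np.float64(592.4), np.float64(43.6)), (np.float64(46.7), np.float64(44.7)), 2.32], np.float64(0.2564))
scene base (987, [(np.float64(621.3), np.float64(17.1)), (np.float64(200.5), np.float64(236.4)), 77.08], np.float64(0.0123))
scene floor (771, [(np.float64(607.7), np.float64(16.2)), (np.float64(107.2), np.float64
[... 554 characters left out ...]
604.5), np.float64(24.0)), (np.float64(171.3), np.float64(175.1)), 3.89], np.float64(0.0121))
side floor (377, [(np.float64(574.5), np.float64(42.4)), (np.float64(160.4), np.float64(210.0)), 0.7], np.float64(0.0615))
side rim (142, [(np.float64(603.7), np.float64(5.8)), (np.float64(98.1), np.float64(137.1)), 3.11], np.float64(0.0734))
side head (131, [(np.float64(609.7), np.float64(-44.4)), (np.float64(97.2), np.float64(32.8)), 3.03], np.float64(0.1312))
side ctop (94, [(np.float64(595.1), np.float64(41.8)), (np.float64(75.4), np.float64(59.1)), 19.33], np.float64(0.2402))
side caps (47, [(np.float64(594.8), np.float64(48.0)), (np.float64(55.7), np.float64(38.9)), 51.41], np.float64(0.2562))
```

View pics/w2.png

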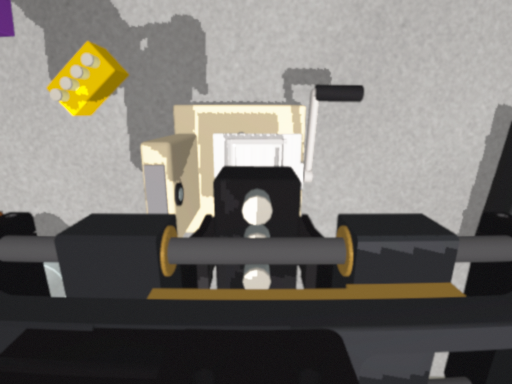

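The wrist view shows the held carrier at (257,215), hiding most of the pocket at (254,150), with the lever grip at (338,93). I'll move 7 cm in +x so the whole pocket shows.

Call:
{"op": "move_arm", "data": {
  "series": [
    [-4,0,0,0,0,0],
    [-7,0,0,0,0,0],
    [-7,0,0,0,0,0],
    [-7,0,0,0,0,0],
    [-7,0,0,0,0,0]
  ]
}}

```text
time_s: 5.48
tool_pos: [0.6726, 0.0488, 0.3961]
tcp_rot: [-0.0, -0.033, 0.999, 0.0]
wrist_force: [0.1, -0.2, -2.6]
grip_width: 0.0435
gripper_force: 30.0
```

```bash
cat > m3.py <<'E'
from h import *
o=status.get_obs(); print(o['time_s'],o['tool_pos'],o['tcp_rot'])
c=cam('wrist'); P=cloud(c); col=c['color']
# stand frame guess -> rectified height map and colour crop of the tray plane
yaw=np.radians(3.6); A=np.array([[np.cos(yaw),-np.sin(yaw)],[np.sin(yaw),np.cos(yaw)]])
org=np.array([.604,.044])
p=P.reshape(-1,3); l=(p[:,:2]-org)@A; 
def st(nm,m): 
    q=l[m]*1000; print(nm,len(q),'x',np.percentile(q[:,0],[1,99]).round(1),'y',np.percentile(q[:,1],[1,99]).round(1))
z=p[:,2]; box=(abs(l[:,0])<.06)&(abs(l[:,1])<.055)
st('pocket floor',box&(abs(z-.062)<.004)&(abs(l[:,0])<.045)&(abs(l[:,1])<.0285))
st('rim',box&(z>.0715)&(z<.077))
st('head',(z>.129)&(z<.138)&(l[:,1]<-.06)&(l[:,1]>-.12)&(abs(l[:,0])<.07))
st('base',(abs(z-.012)<.004)&(abs(l[:,0])<.1)&(abs(l[:,1])<.1))
g=(z>.04)&(z<.075)&(l[:,1]>.075)&(l[:,1]<.125)&(l[:,0]<-.06)&(l[:,0]>-.14); st('grip',g); print('zmax',np.percentile(z[g],98) if g.any() else None)
b=cv2.resize(col[60:260,140:400],None,fx=3,fy=3,interpolation=cv2.INTER_CUBIC); cv2.imwrite('pics/w3.png',b)
E
python3 m3.py
```

```text
5.475 [0.67256532 0.0488118  0.39605891] [-5.48114092e-05 -3.28837197e-02  9.99459183e-01  8.56380329e-06]
pocket floor 3428 x [-37.2  42. ] y [-22.8  24. ]
rim 1609 x [-44.   50.4] y [-30.7  31.8]
head 3419 x [-45.1  50. ] y [-101.   -75.2]
base 5630 x [-81.7  85.7] y [-98.1  59.5]
grip 718 x [-101.7  -84.7] y [ 75.8 114.7]
zmax 0.06036982807319674
```

View pics/w3.png

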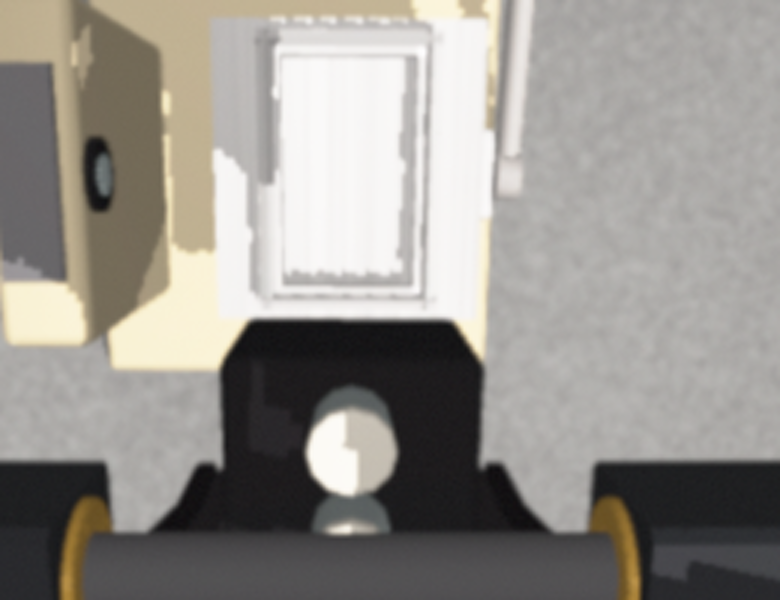

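The crop shows the pocket clear at crop (350,175) and the held carrier's near end at (350,390), roughly square to it. Next I'll compute the fine offset and yaw from the same saved frame.

```bash
python3 - <<'E'
from h import *
c=load('wrist'); P=cloud(c); p=P.reshape(-1,3); z=p[:,2]
yaw=np.radians(3.6); A=np.array([[np.cos(yaw),-np.sin(yaw)],[np.sin(yaw),np.cos(yaw)]]); org=np.array([.6066,.0448])
l=(p[:,:2]-org)@A*1000
def rc(nm,m): print(nm,m.sum(),cv2.minAreaRect(l[m].astype(np.float32)))
rc('floor',(abs(z-.062)<.004)&(abs(l[:,0])<42)&(abs(l[:,1])<26))
rc('rim',(z>.0715)&(z<.077)&(abs(l[:,0])<52)&(abs(l[:,1])<36))
rc('head',(z>.129)&(z<.138)&(l[:,1]<-65)&(l[:,1]>-115)&(abs(l[:,0])<70))
t=(np.array([.67256,.04881])-org)@A*1000; print('tool',t,'tool yaw rel', 2*np.degrees(np.arctan2(.0328837,.999459))-3.6)
def edges(nm,m):
    q=l[m]-t; print(nm,len(q),q.min(0),q.max(0))
    ys=[]
    for a in np.arange(-36,-10,4):
        r=q[(q[:,0]>=a)&(q[:,0]<a+4)]
        if len(r)>5: ys.append([a+2,r[:,1].min(),r[:,1].max()])
    print(np.round(ys,1).tolist())
    fr=[[b,q[(abs(q[:,1]-b)<2),0].min()] for b in range(-18,19,6) if (abs(q[:,1]-b)<2).any()]; print(np.round(fr,1).tolist())
zb=.39606-.196
near=(abs(l[:,0]-t[0])<50)&(abs(l[:,1]-t[1])<24)
edges('ctop',near&(abs(z-zb-.040)<.003))
m=near&(abs(z-zb-.056)<.0025)&(l[:,0]-t[0]<-18); q=l[m]-t
print('cap',len(q),cv2.minEnclosingCircle(q.astype(np.float32)))
m=near&(abs(z-zb-.04)<.004); print('ztop',np.median(z[m])-zb)
E
```

```text
floor 3428 ((0.06869888305664062, -0.03232765197753906), (80.30821990966797, 47.38046646118164), 0.047598984092473984)
rim 1609 ((0.5593528747558594, 0.04631996154785156), (94.73571014404297, 63.29309844970703), 0.11398661136627197)
head 3419 ((-0.5366172790527344, -86.94698333740234), (98.25668334960938, 30.878894805908203), 0.5962008237838745)
tool [66.08163299 -0.13957549] tool yaw rel 0.16887459208304412
ctop 5460 [-38.40081396 -23.98653856] [23.83286549 23.98727378]
[[-34.0, -21.1, 22.8], [-30.0, -21.1, 22.5], [-26.0, -20.8, 22.8], [-22.0, -20.9, 22.9], [-18.0, -21.3, 22.6], [-14.0, -21.2, 22.9], [-10.0, -24.0, 24.0]]
[[-18.0, -38.4], [-12.0, -38.3], [-6.0, -38.4], [0.0, -38.2], [6.0, -38.2], [12.0, -38.4], [18.0, -38.2]]
cap 648 ((-27.499330520629883, 0.8934759497642517), 6.7295942306518555)
ztop 0.04071060877567503
```

Call:
{"op": "move_arm", "data": {
  "series": [
    [3,-0.07,3,0,0,0],
    [6.55,-0.07,7,0,0,0],
    [6.55,-0.07,10,0,0,0],
    [6.55,-0.07,11.6,0,0,0],
    [6.55,-0.07,11.6,0,0,0],
    [6.55,-0.07,11.6,0,0,0],
    [6.55,-0.07,11.6,0,0,0]
  ]
}}

```text
time_s: 6.4
tool_pos: [0.6085, 0.0441, 0.2811]
tcp_rot: [0.001, -0.033, 0.999, 0.0]
wrist_force: [0.2, -0.5, -2.4]
grip_width: 0.0437
gripper_force: 30.0
```

Call:
{"op": "move_arm", "data": {
  "series": [
    [0,0,0.4,0,0,0],
    [0,0,0.8,0,0,0],
    [0,0,1.0,0,0,0],
    [0,0,1.2,0,0,0],
    [0,0,1.2,0,0,0],
    [0,0,1.2,0,0,0]
  ]
}}

```text
time_s: 7.15
tool_pos: [0.6079, 0.044, 0.2678]
tcp_rot: [0.0, -0.033, 0.999, 0.0]
wrist_force: [-0.2, 0.6, -2.4]
grip_width: 0.0439
gripper_force: 30.0
```

Call:
{"op": "move_arm", "data": {
  "series": [
    [0.05,0,0.2,0,0,0],
    [0.05,0,0.35,0,0,0],
    [0.05,0,0.5,0,0,0],
    [0.05,0,0.5,0,0,0],
    [0.05,0,0.5,0,0,0]
  ]
}}

```text
time_s: 7.78
tool_pos: [0.6074, 0.0439, 0.2628]
tcp_rot: [0.0, -0.033, 0.999, -0.0]
wrist_force: [0.0, -0.2, -2.2]
grip_width: 0.0436
gripper_force: 30.0
```

Bottom is at about 67 mm, inside the pocket with no side contact. I'll lower it the rest of the way.

Call:
{"op": "move_arm", "data": {
  "series": [
    [0,0,0.15,0,0,0],
    [0,0,0.3,0,0,0],
    [0,0,0.4,0,0,0],
    [0,0,0.5,0,0,0],
    [0,0,0.5,0,0,0],
    [0,0,0.5,0,0,0]
  ]
}}

```text
time_s: 8.52
tool_pos: [0.6074, 0.0439, 0.2578]
tcp_rot: [0.0, -0.033, 0.999, 0.0]
wrist_force: [-0.3, 0.0, -2.1]
grip_width: 0.0436
gripper_force: 30.0
```

Call:
{"op": "move_arm", "data": {
  "series": [
    [0,0,0.06,0,0,0],
    [0,0,0.12,0,0,0],
    [0,0,0.12,0,0,0],
    [0,0,0.12,0,0,0]
  ]
}}

```text
time_s: 9.02
tool_pos: [0.6074, 0.044, 0.2572]
tcp_rot: [0.0, -0.033, 0.999, 0.0]
wrist_force: [-2.6, -0.4, 2.7]
grip_width: 0.0437
gripper_force: 30.0
```

Call:
{"op": "move_arm", "data": {
  "series": [
    [0,0,0,0,0,0],
    [0,0,0,0,0,0],
    [0,0,0,0,0,0],
    [0,0,0,0,0,0]
  ],
  "gripper": 0.5
}}

```text
time_s: 9.52
tool_pos: [0.6074, 0.0439, 0.2564]
tcp_rot: [-0.0, -0.033, 0.999, -0.0]
wrist_force: [-0.8, -0.6, 0.8]
grip_width: 0.0644
gripper_force: 0.0
```

Call:
{"op": "move_arm", "data": {
  "series": [
    [0,0,-2,0,0,0],
    [0,0,-6,0,0,0],
    [-2,0,-11,0,0,0],
    [-5,0,-13,0,0,0],
    [-6,0,-13,0,0,0],
    [-6,0,-13,0,0,0],
    [-6,0,-13,0,0,0]
  ]
}}

```text
time_s: 10.4
tool_pos: [0.6665, 0.0478, 0.3847]
tcp_rot: [-0.002, -0.033, 0.999, -0.0]
wrist_force: [-0.4, -0.0, -0.8]
grip_width: 0.0655
gripper_force: 0.0
```

```bash
cat > m4.py <<'E'
from h import *
import sys
o=status.get_obs(); print(o['time_s'],o['tool_pos'],o['tcp_rot'],o['wrist_force'])
c=cam('wrist'); cv2.imwrite('pics/'+sys.argv[1]+'.png',c['color']); P=cloud(c); p=P.reshape(-1,3); z=p[:,2]
yaw=np.radians(3.67); A=np.array([[np.cos(yaw),-np.sin(yaw)],[np.sin(yaw),np.cos(yaw)]]); org=np.array([.6068,.0448])
l=(p[:,:2]-org)@A*1000
def rc(nm,m):
    if m.sum()>20: print(nm,m.sum(),np.round(cv2.boxPoints(r:=cv2.minAreaRect(l[m].astype(np.float32))).mean(0),2),np.round(r[1],1),round(r[2],2),'z',np.median(z[m]).round(4))
near=(abs(l[:,0])<52)&(abs(l[:,1])<36)
rc('rim',(z>.0715)&(z<.077)&near)
m=(z>.095)&(z<.108)&near; rc('ctop',m)
if m.sum()>50: print('tilt',np.linalg.lstsq(np.c_[l[m]/1000,np.ones(m.sum())],z[m],rcond=None)[0])
rc('caps',(z>.113)&(z<.124)&near)
rc('head',(z>.129)&(z<.138)&(l[:,1]<-65)&(l[:,1]>-115)&(abs(l[:,0])<70))
g=(z>.045)&(z<.07)&(l[:,1]>75)&(l[:,1]<125)&(l[:,0]<-60)&(l[:,0]>-140); rc('grip',g)
if g.sum()>20:
    print('pct',np.percentile(l[g],[1,99],axis=0).round(1).tolist(),'ztop',np.percentile(z[g],95)); k=g&(z>np.percentile(z[g],95)-.001); print('crest x',l[k,0].mean())
E
python3 m4.py w4
```

```text
10.4 [0.66645144 0.04779703 0.3847354 ] [-1.88611067e-03 -3.28165099e-02  9.99459573e-01 -2.86288085e-04] [-0.37459505 -0.02836619 -0.7914226 ]
rim 1537 [-0.11 -0.06] [63.1 96. ] 89.91 z 0.0731
ctop 3321 [0.58 0.13] [44.2 76.6] 89.9 z 0.1022
tilt [0.00215216 0.0015913  0.10214449]
caps 792 [0.4 0.1] [13.3 67.1] 89.67 z 0.1181
head 3648 [ -0.32 -87.14] [30.3 97.5] 89.79 z 0.1315
grip 738 [-96.02  94.99] [40.  17.2] 89.71 z 0.058
pct [[-104.1, 75.5], [-87.6, 114.4]] ztop 0.05995933660053645
crest x -96.41048052154908
```

View pics/w4.png

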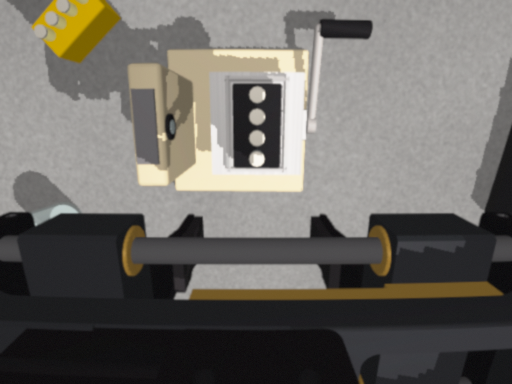

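The carrier is seated: top at z = 102 mm, 0.7 mm off centre, level and square. The grip at wrist (345,29) is at stand (-96.4, 93), as expected. I'll go above it with the fingers closing along the stand's x.

Call:
{"op": "move_arm", "data": {
  "series": [
    [5,3,0,0,0,-0.18],
    [10,6,0,0,0,-0.36],
    [15.6,9.4,0,0,0,-0.54],
    [15.6,9.4,0,0,0,-0.72],
    [15.6,9.4,0,0,0,-0.9],
    [15.6,9.4,2,0,0,-1.08],
    [15.6,9.4,4,0,0,-1.26],
    [15.6,9.4,6,0,0,-1.44],
    [15.6,9.4,8,0,0,-1.57],
    [15.6,9.4,8,0,0,-1.57]
  ]
}}

```text
time_s: 11.7
tool_pos: [0.5044, 0.131, 0.305]
tcp_rot: [0.002, 0.729, -0.684, -0.001]
wrist_force: [-0.1, -0.8, 1.1]
grip_width: 0.0654
gripper_force: 0.0
```

Call:
{"op": "move_arm", "data": {
  "series": [
    [0,0,0,0,0,0],
    [0,0,0,0,0,0],
    [0,0,0,0,0,0]
  ]
}}

```text
time_s: 12.08
tool_pos: [0.5055, 0.1315, 0.3072]
tcp_rot: [-0.001, 0.73, -0.684, 0.0]
wrist_force: [-0.2, -0.6, -0.9]
grip_width: 0.0653
gripper_force: 0.0
```

```bash
cat > m5.py <<'E'
from h import *
o=status.get_obs(); t=o['tool_pos']; M=R.from_quat(o['tcp_rot'],scalar_first=True)
yaw=np.radians(3.67); S=R.from_euler('z',yaw).as_matrix(); org=np.array([.6068,.0448,0])
print(o['time_s'],'tool in stand mm',((t-org)@S*1000).round(1),'axes',(S.T@M.as_matrix()).round(3).tolist(),o['wrist_force'].round(2),o['grip_width'])
for a in [15,25,35,45,55,65,75,82,88,90]:
    g=np.array([-.1*np.cos(np.radians(a)),.093,.024+.1*np.sin(np.radians(a))+.164])
    print(a,(M.inv().apply(S@g+org-t)*100).round(2))
E
python3 m5.py
```

```text
12.075 tool in stand mm [-95.6  93.  307.2] axes [[0.0, -1.0, 0.001], [-1.0, -0.0, 0.001], [-0.001, -0.001, -1.0]] [-0.17 -0.59 -0.89] 0.06534033348301134
15 [0.   0.11 9.34]
25 [ 0.   -0.49  7.7 ]
35 [ 0.   -1.36  6.19]
45 [ 0.   -2.48  4.86]
55 [ 0.   -3.82  3.74]
65 [ 0.   -5.33  2.87]
75 [ 0.   -6.97  2.27]
82 [ 0.   -8.16  2.03]
88 [ 0.   -9.21  1.94]
90 [ 0.   -9.56  1.94]
```

Call:
{"op": "move_arm", "data": {
  "series": [
    [0,0.1,4,0,0,0],
    [0,0.1,7.5,0,0,0],
    [0,0.1,9,0,0,0],
    [0,0.1,9.3,0,0,0],
    [0,0.1,9.3,0,0,0],
    [0,0.1,9.3,0,0,0],
    [0,0.1,9.3,0,0,0]
  ]
}}

```text
time_s: 12.95
tool_pos: [0.5046, 0.1315, 0.2144]
tcp_rot: [-0.001, 0.73, -0.684, 0.0]
wrist_force: [-0.1, 0.3, -0.2]
grip_width: 0.065
gripper_force: 0.0
```

Call:
{"op": "move_arm", "data": {
  "series": [
    [0,0,0,0,0,0],
    [0,0,0,0,0,0],
    [0,0,0,0,0,0],
    [0,0,0,0,0,0],
    [0,0,0,0,0,0],
    [0,0,0,0,0,0]
  ],
  "gripper": -1
}}

```text
time_s: 13.7
tool_pos: [0.5045, 0.1314, 0.2135]
tcp_rot: [-0.0, 0.73, -0.684, 0.0]
wrist_force: [0.6, -0.7, -0.0]
grip_width: 0.0172
gripper_force: 30.0
```

```bash
python3 m5.py
```

```text
13.7 tool in stand mm [-96.6  92.9 213.5] axes [[0.001, -1.0, 0.0], [-1.0, -0.001, -0.0], [0.0, -0.0, -1.0]] [ 0.59 -0.67 -0.04] 0.01721302295493119
15 [-0.01  0.   -0.04]
25 [-0.   -0.59 -1.67]
35 [-0.   -1.47 -3.18]
45 [-0.   -2.59 -4.52]
55 [-0.   -3.92 -5.64]
65 [ 0.   -5.43 -6.51]
75 [ 0.   -7.07 -7.11]
82 [ 0.   -8.27 -7.35]
88 [ 0.   -9.31 -7.44]
90 [ 0.   -9.66 -7.45]
```

Call:
{"op": "move_arm", "data": {
  "series": [
    [0,-0.27,-0.85,0,0,0],
    [0,-0.59,-1.67,0,0,0],
    [0,-1.0,-2.45,0,0,0],
    [0,-1.47,-3.18,0,0,0],
    [0,-2.0,-3.88,0,0,0],
    [0,-2.59,-4.52,0,0,0],
    [0,-3.23,-5.1,0,0,0],
    [0,-3.92,-5.64,0,0,0],
    [0,-3.92,-5.64,0,0,0],
    [0,-3.92,-5.64,0,0,0]
  ]
}}

```text
time_s: 14.95
tool_pos: [0.5404, 0.1337, 0.271]
tcp_rot: [0.004, 0.729, -0.684, -0.003]
wrist_force: [-15.6, 4.9, 8.5]
grip_width: 0.0168
gripper_force: 30.0
```

```bash
python3 m5.py
```

```text
14.95 tool in stand mm [-60.6  92.9 271. ] axes [[0.0, -1.0, -0.01], [-1.0, -0.0, -0.002], [0.002, 0.01, -1.0]] [-15.62   4.91   8.49] 0.016773185649677436
15 [-0.02  3.54  5.75]
25 [-0.01  2.96  4.1 ]
35 [-0.01  2.11  2.58]
45 [-0.01  1.    1.24]
55 [-0.01 -0.33  0.1 ]
65 [-0.01 -1.83 -0.78]
75 [-0.   -3.46 -1.4 ]
82 [-0.   -4.65 -1.65]
88 [-0.   -5.69 -1.75]
90 [-0.   -6.04 -1.76]
```

Call:
{"op": "move_arm", "data": {
  "series": [
    [0,-0.65,-0.5,0,0,0],
    [0,-1.35,-0.95,0,0,0],
    [0,-2.1,-1.3,0,0,0],
    [0,-2.95,-1.6,0,0,0],
    [0,-3.75,-1.8,0,0,0],
    [0,-4.35,-1.85,0,0,0],
    [0,-4.35,-1.85,0,0,0],
    [0,-4.35,-1.85,0,0,0]
  ]
}}

```text
time_s: 15.95
tool_pos: [0.586, 0.1358, 0.291]
tcp_rot: [0.002, 0.73, -0.684, -0.0]
wrist_force: [-7.2, -1.1, 6.3]
grip_width: 0.0171
gripper_force: 30.0
```

```bash
python3 m5.py; cat > m6.py <<'E'
from h import *
yaw=np.radians(3.67); A=np.array([[np.cos(yaw),-np.sin(yaw)],[np.sin(yaw),np.cos(yaw)]]); org=np.array([.6068,.0448])
for n in ['scene','side','wrist']:
    c=cam(n); p=cloud(c).reshape(-1,3); z=p[:,2]; l=(p[:,:2]-org)@A*1000; cv2.imwrite(f'pics/e_{n}.png',c['color'])
    near=(abs(l[:,0])<50)&(abs(l[:,1])<34)
    for nm,lo,hi in [('rim',.076,.09),('ctop',.106,.118),('caps',.124,.134)]:
        m=near&(z>lo)&(z<hi)
        if m.sum()>15: print(n,nm,m.sum(),'z',np.median(z[m]).round(4),np.round(cv2.minAreaRect(l[m].astype(np.float32))[0],1))
    m=(l[:,1]>58)&(l[:,1]<66.5)&(abs(l[:,0])<40)&(z>.045)&(z<.115)
    if m.sum()>15: f=np.polyfit(z[m]*1000,l[m,0],1); print(n,'rod',m.sum(),'slope',f[0].round(3),'deg',(90+np.degrees(np.arctan(f[0]))).round(1))
E
python3 m6.py
```

```text
15.95 tool in stand mm [-14.9  92.2 291. ] axes [[0.002, -1.0, -0.003], [-1.0, -0.002, -0.003], [0.002, 0.003, -1.0]] [-7.19 -1.12  6.26] 0.01707439220265584
15 [-0.12  8.15  7.74]
25 [-0.11  7.55  6.1 ]
35 [-0.11  6.69  4.59]
45 [-0.1   5.57  3.25]
55 [-0.1   4.24  2.12]
65 [-0.09  2.73  1.25]
75 [-0.09  1.1   0.65]
82 [-0.08 -0.1   0.4 ]
88 [-0.08 -1.14  0.3 ]
90 [-0.08 -1.49  0.3 ]
scene rim 247 z 0.0837 [ 0.8 -0.9]
scene ctop 290 z 0.1137 [ 0.1 -1.2]
scene caps 78 z 0.1294 [-0.4 -1.4]
scene rod 42 slope -0.163 deg 80.7
side rim 149 z 0.0837 [-16.9 -17.2]
side ctop 147 z 0.1127 [-2.  -1.1]
side caps 49 z 0.128 [-1.  -1.6]
side rod 28 slope -0.134 deg 82.4
wrist rim 3180 z 0.0847 [-0.6 -0.7]
wrist ctop 9730 z 0.1141 [ 0.2 -0.3]
wrist caps 2766 z 0.13 [ 0.3 -0.2]
wrist rod 280 slope -0.151 deg 81.4
```

The rod reads about 81.5° in all three views, which agrees with the tool position. I need about 8.5° more.

Call:
{"op": "move_arm", "data": {
  "series": [
    [0,-0.5,0,0,0,0],
    [0,-1.0,0,0,0,0],
    [0,-1.45,0,0,0,0],
    [0,-1.45,0,0,0,0],
    [0,-1.45,0,0,0,0],
    [0,-1.45,0,0,0,0],
    [0,-1.45,0,0,0,0]
  ]
}}

```text
time_s: 16.98
tool_pos: [0.6007, 0.1367, 0.291]
tcp_rot: [0.002, 0.73, -0.684, 0.0]
wrist_force: [-5.6, -1.1, 6.0]
grip_width: 0.0172
gripper_force: 30.0
```

```bash
python3 m5.py|head -1; python3 m6.py
```

```text
16.975 tool in stand mm [-2.00e-01  9.21e+01  2.91e+02] axes [[0.002, -1.0, -0.002], [-1.0, -0.002, -0.002], [0.002, 0.002, -1.0]] [-5.56 -1.06  6.01] 0.017169748318150047
scene rim 244 z 0.0839 [ 0.  -1.9]
scene ctop 293 z 0.114 [ 0.7 -1.9]
scene caps 78 z 0.1297 [-0.4 -1.7]
scene rod 29 slope 0.011 deg 90.6
side rim 138 z 0.084 [-3.2 -1.8]
side ctop 143 z 0.1133 [-1.8 -3.8]
side caps 47 z 0.1289 [-2.2 -1.9]
side rod 30 slope -0.008 deg 89.5
wrist rim 3127 z 0.085 [0.2 0.6]
wrist ctop 9729 z 0.1143 [ 0.5 -0.3]
wrist caps 2794 z 0.1303 [ 0.4 -0.1]
wrist rod 213 slope -0.005 deg 89.7
```

View pics/e_wrist.png

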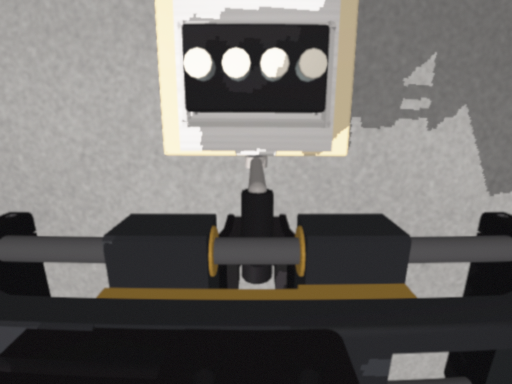

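The picture shows the lever upright under the gripper at (258,230) and the carrier seated flat at (256,66). The rod reads 90° ± 0.6° and the top of the carrier has risen 12 mm. I'm handing in.

```bash
python3 -c "
from plant import workorder
print(workorder.hand_in())"
```

```text
the job is handed in; nothing more can be done
None
```

I set the carrier flat and square in the pocket and handed the job in with the gripper holding the lever upright (90° ± 0.6°) and the tray lifted about 12 mm; the hand-in returned no verdict.

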